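# Sweep spacer rings into a counting tray's trough and shut the cover

## Robot

A 7-joint arm with a two-finger parallel gripper is mounted at the origin on a cart in front of the work surface, level with it; the furniture and walls round the work are solid. World frame = base frame: x ahead of the robot, y to its left, z up, the work surface at z = 0. Lengths are in m, angles in rad, forces in N, time in s.
With the tool pointing down it reaches from about 0.4 to 0.85 m from the base axis. Payload 6.9 kg.
Tool frame: the origin (TCP) lies on the centre line of the jaws, within the pads' length; the fingertips stand 22 mm ahead of it and the grasp point (between the pads) lies 3 mm ahead of it; z points along the fingers, y is the line along which they close (so a half turn about z gives the same grasp; the last joint's range is limited). The gripper opens to 85 mm and grips with 20 to 120 N. Pads are 22 mm wide; open, the fingers measure 114 mm over their backs; the gripper's body (76 mm by 85 mm) begins 54 mm behind the grasp point. The pads swing forward as they close: fully open they stand 13 mm farther back than shut.
Start: joints at [1.381, 0.507, -0.238, 1.5, 0.126, 1.149, -0.155], TCP at [0.182, -0.598, 0.253] pointing down, gripper open.
Joint ranges: [-3.08, 3.08], [-0.24, 2.05], [-1.43, 1.35], [0, 2.5], [-1.52, 4.66], [0.17, 1.96], [-2.89, 2.89]. Speed limits (rad/s): [2.39, 2.39, 3.14, 3.14, 3.14, 3.14, 3.14].

## Interface

Orientations are given as a unit quaternion [x, y, z, w].
In Python, from station import state, camera, camera_model, sign_off, find_in, cut_out, tip_of gives the robot as it stands.
- The arm moves only by the tool step_arm, never from a script. Its argument "deltas" is one flat list of numbers, 7 for each row, row after row: the shift along the tool's x, y, z in m, then the turn, a rotation vector about the tool's x, y, z in degrees, then the closure, from 0 (fully open) to 1 (shut). A call has exactly 10 rows; each row is the pose to reach, as a shift and turn from the pose commanded when the call began, along the tool's axes at that moment; what a row does not reach only later rows make up. A row lasts 1/8 s, in which the tool goes at most 62.5 mm and 10.7 degrees, less where a joint would pass 70% of its speed; a pose out of reach is approached as far as the arm can. A call with a gripper value outside its range is refused whole. The fingers move at their own pace and stop on an object; "newtons" is the grip in N (left out, the last holds). Time passes only in rows, so rows that repeat a pose let the fingers close, or fill a call up. It gives the time, the measured TCP pose, the force, the opening and the grip force at its end, in the units of the state.
- state(): the state, without advancing time (a new reading comes with each control period).
- camera(name): name is "side" or "top"; returns (picture, depth): 420x560x3 uint8, blue, green, red; 420x560 float32, m along the optical axis (not along the pixel's ray), 0 where there is no reading.
- camera_model(name): a dict with "fx", "fy", "cx", "cy" (pixels), "dist" ([k1, k2, p1, p2, k3] as OpenCV has them; the pictures are not rectified), "xyz" and "rotation" of the camera in the world. Camera axes: x right, y down, z forward; pixel columns grow to the right and rows downward; lengths in m; the calibration is good to about 2 mm. A picture is of the moment at which its call begins. camera_model takes no time and is no camera call.
- sign_off(): hands the job in; it is judged then, once.
Trained networks look in the newest picture that a camera, given by its name, has taken for a name from the list of things; names that differ only in an ending like _2 or _b are one class to them, and where a whole thing is asked for, a point or a joint stands for the part that bears it (a point fixed in the world has none). Each returns a list of dicts, best first, with "conf" (0 to 1); they miss things now and then, are a little off and sometimes report something else, mostly with a low value. They report only what shows in the picture. A call takes as long as a camera call.
- find_in(camera, thing): "position" ([column, row] in pixels, amid what is visible of it).
- cut_out(camera, thing): "pixels" (420x560 bool, what is visible of it) and "position" ([column, row] in pixels, amid what is visible of it).
- tip_of(camera, thing): "position" ([column, row] in pixels: a listed point, or the origin of a listed thing).
The state is a dict: "time_s": time; "joints": joint angles; "joint_vel": joint speeds; "effort": joint torques, N m; "tool_pos": TCP position; "eef_rot": TCP orientation; "wrist_force": force on the tool from outside, world axes, zero at the start; "moment": the same for the moment, N m; "gripper_width": finger opening in m; "finger_force": force on a finger pad.
Only numpy, scipy, OpenCV 4.12 (cv2) and the standard library are available. Lean on these libraries where they do the work, as an engineer would, in place of code of your own. Each camera call takes 0.05 s, during which the arm holds its last target. There are 200 camera calls.

## Task

With the fingers closed, sweep the three steel spacer rings across the black counting tray's platform so that they drop into the trough along its far side; the spindle motor on the platform stays where it lies. Then push the trough's hinged metal cover over and down until it is fully shut. Only push and sweep: do not pick anything up, and leave the other things on the bench where they lie.

Things in the scene. Friction and masses are not known exactly. Their poses are not given: they have to be found in the camera images.
- tray: Fixed black counting tray, 200 (x) x 280 mm (y), turned up to 0.3 rad. Origin: centre of its underside, on the worktop; x points away from the robot to the trough, y left along it, z up. Platform top z = 34 mm, from x = -96 to its open edge at x = 44. A rim 7 mm high above the platform at the near side (x = -100 to -96) and both ends (|y| = 136 to 140).
- trough (a point): Middle of the trough's floor, at x = 70, y = 0, z = 8 mm in the tray's frame, axes as the tray's. The trough is bare aluminium, open to above: x = 44 to 96, |y| up to 136, floor 26 mm below the platform, far wall top at z = 40. Its right end (-y) has a lower wall with a pouring lip 20 mm long.
- cover (a joint): Hinge of the trough's cover. Its line runs along the tray's y at x = 102, z = 42 mm (tray frame). 0: shut, level, top at z = 44; 1.57: upright; starts open at 1.75 to 2.05, leaning away from the robot; stop at 2.1. Light friction (0.6 N at the edge) holds it at any angle: push it over from behind, then press it down.
- cover_edge (a point): Middle of the cover's free edge, 62 mm from the hinge line, on the face that is on top when shut. The cover is an aluminium sheet 276 mm long, 64 mm from hinge to edge, 2.5 mm thick, with a lip along the edge that is turned down 7 mm.
- ring1: One of three alike steel spacer rings: outside diameter 33 mm, bore 23 mm, 8 mm high, about 30 g. It starts flat on the platform; the rings and the motor stand about 66 mm apart along the tray, in changing order. Origin: centre of its underside.
- ring2: As ring1.
- ring3: As ring1.
- spindle_motor: Spindle motor, to be left lying on the platform: round flange 50 mm across with a hub in its middle, 20 mm high, 90 g, flat orange ribbon on one side. Origin on its underside; the flange's centre lies 12 mm from it along its +x, the ribbon ends 37 mm along its -x. +x starts pointing to the robot, within 0.3 rad of the tray's -x.
- drive_open: Bystander: opened silver hard drive, 102 x 149 x 21 mm, lying just behind the tray. Origin: centre of its underside.
- screwdriver_red: Bystander: small red-handled screwdriver, 163 x 17 x 17 mm, lying left of the tray. Origin: centre of its underside.
- tweezers_fine: Bystander: steel tweezers, 119 x 14 x 11 mm, lying left of the tray. Origin: centre of its underside.
- blower: Bystander: dark blue rubber hand blower, 115 x 49 x 49 mm, lying between the tray and the microscope. Origin: centre of its underside.

How it is judged:
On the way, in this order (a step that is already met when the one before it is completed fails the run):
1. all three rings lie in the trough while the cover stands open (x of ring1 in the frame of tray between 0.044 and 0.1 m and y of ring1 in the frame of tray between -0.14 and 0.14 m and z of ring1 in the frame of tray between 0.003 and 0.027 m and x of ring2 in the frame of tray between 0.044 and 0.1 m and y of ring2 in the frame of tray between -0.14 and 0.14 m and z of ring2 in the frame of tray between 0.003 and 0.027 m and x of ring3 in the frame of tray between 0.044 and 0.1 m and y of ring3 in the frame of tray between -0.14 and 0.14 m and z of ring3 in the frame of tray between 0.003 and 0.027 m and value of joint cover above 0.8 rad), for 0.2 s.
2. the cover is pushed shut over them (value of joint cover below 0.08 rad), for 0.2 s.
At the end, for the whole second after the job is handed in: All three rings lie at rest in the trough (between its walls, underside origin less than 27 mm above the worktop), the cover is shut (below 0.08 rad), and the spindle motor still lies flat on the platform within 20 mm of where it was (x of ring1 in the frame of tray between 0.044 and 0.1 m and y of ring1 in the frame of tray between -0.14 and 0.14 m and z of ring1 in the frame of tray between 0.003 and 0.027 m and x of ring2 in the frame of tray between 0.044 and 0.1 m and y of ring2 in the frame of tray between -0.14 and 0.14 m and z of ring2 in the frame of tray between 0.003 and 0.027 m and x of ring3 in the frame of tray between 0.044 and 0.1 m and y of ring3 in the frame of tray between -0.14 and 0.14 m and z of ring3 in the frame of tray between 0.003 and 0.027 m and linear speed of each of ring1, ring2, ring3 below 0.03 m/s and distance of spindle_motor from where it was at the start of the episode below 0.02 m and angle between spindle_motor's own z axis and vertical below 0.15 rad and value of joint cover below 0.08 rad); the robot touches nothing.
It fails at once if a ring is picked up (raised more than 20 mm above the platform) (height (world z) of any of ring1, ring2, ring3 above 0.054 m).
It fails at once if the spindle motor is moved by more than 20 mm or lifted (distance of spindle_motor from where it was at the start of the episode above 0.02 m or height (world z) of spindle_motor above 0.05 m).
It fails at once if another thing on the bench is moved by more than 25 mm (distance of any of drive_open, screwdriver_red, tweezers_fine, blower from where it was at the start of the episode above 0.025 m).
It also fails if it takes over 58 s, if anything falls off the work surface, if the arm or the gripper's body presses on something with over 40 N, if the wrist force passes 120 N, or if a joint passes its speed limit or range.

## Working session

There is one attempt and no reset: what is moved stays moved. The work goes in short steps, Python scripts to look and compute and a tool call to move; the robot and the scene stay as the last step left them, time stands still between calls to the robot, and variables do not carry over. Pictures are saved under pics/ and viewed, at most 10 in all, crops included, and the job is handed in when it is done.

Besides the shell and the picture viewer there is one more tool, called after "Request:" in YAML: its name, and indented under it one key for each argument. step_arm: Moves the arm, as the interface text tells. Its arguments: {"type":"object","properties":{"deltas":{"type":"array"},"newtons":{"type":"number"}},"required":["deltas"]}

```bash
mkdir -p pics; cat > h.py <<'E'
import numpy as np, cv2
from station import *
def ray(cam,px):
    m=camera_model(cam);K=np.array([[m['fx'],0,m['cx']],[0,m['fy'],m['cy']],[0,0,1]])
    p=cv2.undistortPoints(np.array([[px]],float),K,np.array(m['dist']))[0,0]
    R=np.array(m['rotation']); 
    if R.shape!=(3,3):
        from scipy.spatial.transform import Rotation as Q; R=Q.from_quat(R).as_matrix()
    return np.array(m['xyz']),R@np.array([p[0],p[1],1])
def atz(cam,px,z):
    o,d=ray(cam,px);return o+d*(z-o[2])/d[2]
def atd(cam,px,dep):
    o,d=ray(cam,px);return o+d*dep[int(round(px[1])),int(round(px[0]))]
E
python3 - <<'E'
from h import *
for c in('top','side'):
    p,d=camera(c);cv2.imwrite(f'pics/{c}0.png',p);print(c,camera_model(c))
    np.save(f'pics/{c}d.npy',d)
    for t in('tray','trough','cover_edge','cover','ring1','spindle_motor'):
        for f in(find_in,tip_of):
            try:
                for r in f(c,t)[:4]:
                    if r['conf']>.3: print(c,t,f.__name__,np.round(r['position'],1),round(r['conf'],2),np.round(atd(c,r['position'],d),3))
            except Exception as e: print(t,f.__name__,e)
print(state())
E
```

```text
top {'fx': 521.6569140209239, 'fy': 521.6569140209239, 'cx': 281.21261534331865, 'cy': 209.485149894512, 'dist': array([-0.1392732,  0.       ,  0.       ,  0.       ,  0.       ]), 'xyz': array([0.51035403, 0.09948547, 1.25118945]), 'rotation': array([-0.70019379,  0.71302194, -0.02763877,  0.02375862])}
top tray call [271.8 246.4] 0.89 [0.513 0.115 0.038]
top tray call [263.  255.4] 0.88 [0.493 0.136 0.032]
top trough call [270. 246.] 0.61 [0.514 0.12  0.03 ]
top trough call [271.8 226.9] 0.89 [0.56  0.115 0.006]
top cover_edge call [272.4 207. ] 0.59 [0.602 0.112 0.068]
top cover_edge call [270.6 201.4] 0.68 [0.612 0.116 0.101]
top cover call [268.2 203.1] 0.67 [0.61  0.121 0.09 ]
cover call it knows: blower, cover_edge, drive_open, ring, screwdriver_red, spindle_motor, tray, trough, tweezers_fine
top ring1 call [281.1 250.3] 0.6 [0.504 0.094 0.034]
top ring1 call [219.7 257.5] 0.49 [0.489 0.237 0.038]
top ring1 call [312.5 268.1] 0.49 [0.461 0.022 0.035]
top ring1 call [223.8 256.6] 0.56 [0.491 0.228 0.035]
top ring1 call [281.5 257. ] 0.51 [0.488 0.093 0.034]
top ring1 call [304
[... 1724 characters left out ...]
9878, -0.23763075,  1.50023009,  0.12571023,
        1.14890346, -0.15480467]), 'joint_vel': array([ 1.15130687e-03,  6.09014193e-05, -3.14231085e-04,  9.96506741e-04,
       -4.66257624e-04,  5.70980661e-04, -8.24736767e-04]), 'effort': array([-6.08217961e-04, -6.20370269e+01, -2.18550749e+00, -2.49959439e+01,
        1.36900009e-02,  2.52561127e-03, -3.74658065e-07]), 'tool_pos': array([ 0.18158335, -0.59801343,  0.25326639]), 'eef_rot': array([ 9.89154595e-01,  1.46878135e-01,  1.46614042e-06, -2.96923559e-05]), 'wrist_force': array([-0.18276106, -0.62492277,  0.10279344]), 'moment': array([ 0.0169911 ,  0.03722798, -0.00526597]), 'finger_force': 0.0, 'gripper_width': 0.08564799162463815}
```

```bash
python3 - <<'E'
import cv2
i=cv2.imread('pics/top0.png');cv2.imwrite('pics/topc.png',cv2.resize(i[110:330,120:400],None,fx=2.7,fy=2.7,interpolation=cv2.INTER_CUBIC))
E
```

```text
(no output)
```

View pics/topc.png

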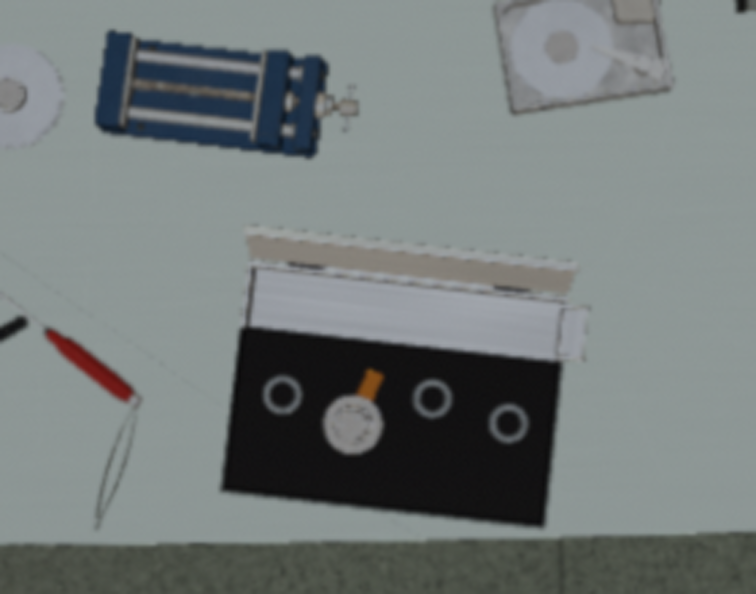

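View pics/side0.png

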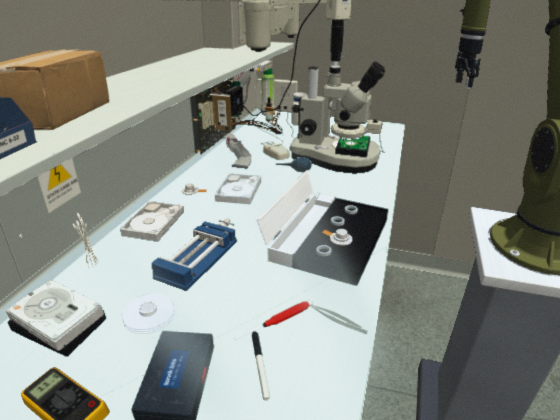

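The crop shows three grey rings at about (283,395), (432,399) and (509,423), and the motor at (353,425) with its ribbon pointing to the trough. The cover stands open behind the trough. The microscope lies to the right, between the arm's start and the tray.

```bash
cat > tray.py <<'E'
from h import *
f=lambda a:(a[0]/2.7+120-.3,a[1]/2.7+110-.3)
E
python3 - <<'E'
from tray import *
from scipy.optimize import least_squares
px=[(241,327),(560,362),(545,526),(222,490)]
T=np.array([(44,140),(44,-140),(-100,-140),(-100,140)])/1000
zs=[.034,.034,.041,.041]
zs=[.041]*4
W=np.array([atz('top',f(p),z)[:2] for p,z in zip(px,zs)])
def res(q):
    c,s=np.cos(q[2]),np.sin(q[2]);return (T@np.array([[c,s],[-s,c]])+q[:2]-W).ravel()
r=least_squares(res,[.5,.1,0]);q=r.x;print('tray',q,np.round(r.fun*1000,1))
np.save('q.npy',q)
c,s=np.cos(q[2]),np.sin(q[2]);R=np.array([[c,-s],[s,c]])
for n,p,z in(('r',(283,395),.042),('r',(432,399),.042),('r',(509,423),.042),('m',(353,425),.045),('rib',(374,373),.036)):
    w=atz('top',f(p),z)[:2];print(n,w.round(4),((w-q[:2])@R).round(4))
d=np.load('pics/topd.npy')
for n,ps in(('edge',[(250,233),(410,249),(572,268)]),):
    for p in ps:
        w=atd('top',[round(v) for v in f(p)],d);print(n,w.round(3),((w[:2]-q[:2])@R).round(4))
# height map of tall stuff
d=np.load('pics/sided.npy');vv,uu=np.mgrid[0:420:4,0:560:4]
P=np.array([atd('side',(u,v),d) for u,v in zip(uu.ravel(),vv.ravel()) if d[v,u]>0])
for x in np.arange(.2,1.0,.1):
    print(round(x,1),[(round(y,1),round(P[m][:,2].max(),2)) for y in np.arange(-.8,.4,.1) for m in [(abs(P[:,0]-x)<.05)&(abs(P[:,1]-y)<.05)] if m.any()])
E
```

```text
tray [ 0.49216997  0.12891751 -0.12608223] [ 1.7  1.4  1.4 -2.5 -1.4 -0.3 -1.7  1.5]
r [0.4928 0.2252] [-0.0115  0.0956]
r [0.4872 0.0976] [-0.001  -0.0317]
r [0.4655 0.0321] [-0.0143 -0.0995]
m [0.4663 0.1654] [-0.0302  0.0329]
rib [0.5103 0.1471] [0.0157 0.0203]
edge [0.627 0.245 0.104] [0.1187 0.1321]
edge [0.611 0.112 0.106] [ 0.1195 -0.0015]
edge [ 0.593 -0.02   0.105] [ 0.1185 -0.1347]Traceback (most recent call last):
  File "<stdin>", line 21, in <module>
  File "h.py", line 13, in atd
    o,d=ray(cam,px);return o+d*dep[int(round(px[1])),int(round(px[0]))]
        ~~~^^^^^^^^
  File "h.py", line 4, in ray
    m=camera_model(cam);K=np.array([[m['fx'],0,m['cx']],[0,m['fy'],m['cy']],[0,0,1]])
ValueError: time passes only in moves, steps and waits
```

```bash
python3 - <<'E'
import h
from h import *
m=camera_model('side');h.camera_model=lambda c:m
d=np.load('pics/sided.npy');vv,uu=np.mgrid[0:420:5,0:560:5]
P=np.array([atd('side',(u,v),d) for u,v in zip(uu.ravel(),vv.ravel()) if d[v,u]>0])
for x in np.arange(.2,1.0,.1):
    print(round(x,1),[(round(y,1),round(P[k][:,2].max(),2)) for y in np.arange(-.8,.4,.1) for k in [(abs(P[:,0]-x)<.05)&(abs(P[:,1]-y)<.05)] if k.any()])
print(state()['time_s'])
E
cat > go.py <<'E'
# args: tray x,y (mm), tip z (mm) targets -> tool-frame shift from current pose, and yaw error
import sys,numpy as np
from station import state
from scipy.spatial.transform import Rotation as Q
s=state();q=np.load('q.npy');c,si=np.cos(q[2]),np.sin(q[2]);R=np.array([[c,-si],[si,c]])
M=Q.from_quat(s['eef_rot'])
print('t',s['time_s'],'yaw err deg(tool z)',np.degrees(np.arctan2(M.as_matrix()[1,0],M.as_matrix()[0,0])-q[2]).round(2),'now tray',((s['tool_pos'][:2]-q[:2])@R*1000).round(1),'tip',s['tool_pos'][2]*1000-22)
for a in sys.argv[1:]:
    x,y,z=[float(v)/1000 for v in a.split(',')]
    w=np.r_[R@[x,y]+q[:2],z+.022];print(a,w.round(3),(M.inv().apply(w-s['tool_pos'])*1000).round(1))
E
python3 go.py -58,-99.5,80 -150,-99.5,230
```

```text
0.2 [(np.float64(-0.8), np.float64(-0.75)), (np.float64(-0.7), np.float64(0.3)), (np.float64(-0.6), np.float64(0.52)), (np.float64(-0.5), np.float64(0.34)), (np.float64(-0.4), np.float64(-0.75)), (np.float64(-0.3), np.float64(-0.75)), (np.float64(-0.2), np.float64(-0.64)), (np.float64(-0.1), np.float64(-0.65)), (np.float64(-0.0), np.float64(-0.65)), (np.float64(0.1), np.float64(-0.65))]
0.3 [(np.float64(-0.8), np.float64(-0.75)), (np.float64(-0.7), np.float64(-0.75)), (np.float64(-0.6), np.float64(-0.75)), (np.float64(-0.5), np.float64(-0.75)), (np.float64(-0.4), np.float64(-0.75)), (np.float64(-0.3), np.float64(-0.75)), (np.float64(-0.2), np.float64(-0.75)), (np.float64(-0.1), np.float64(-0.75)), (np.float64(-0.0), np.float64(-0.75)), (np.float64(0.1), np.float64(-0.75))]
0.4 [(np.float64(-0.8), np.float64(0.0)), (np.float64(-0.7), np.float64(-0.0)), (np.float64(-0.6), np.float64(-0.0)), (np.float64(-0.5), np.float64(0.03)), (np.float64(-0.4), np.float64(0.14)), (np.float64(-0.3), np.float64(0.05)), (np.float64(-0.2), np.float64(0.0)), (np.float64(-0.1), np.float64(0.0)), (np.float6
[... 1906 characters left out ...]
4(0.04))]
0.9 [(np.float64(-0.8), np.float64(0.31)), (np.float64(-0.7), np.float64(0.3)), (np.float64(-0.6), np.float64(0.31)), (np.float64(-0.5), np.float64(0.31)), (np.float64(-0.4), np.float64(0.31)), (np.float64(-0.3), np.float64(0.48)), (np.float64(-0.2), np.float64(0.5)), (np.float64(-0.1), np.float64(0.31)), (np.float64(-0.0), np.float64(0.31)), (np.float64(0.1), np.float64(0.31)), (np.float64(0.2), np.float64(0.31)), (np.float64(0.3), np.float64(0.31)), (np.float64(0.4), np.float64(0.37))]
1.2
t 1.2 yaw err deg(tool z) 24.12 now tray [-216.7 -760.2] tip 231.26639174637543
-58,-99.5,80 [0.422 0.038 0.102] [ 414.8 -538.2  151.3]
-150,-99.5,230 [0.331 0.049 0.252] [ 330.8 -575.8    1.3]
```

Request:
step_arm:
  deltas: [0.032,-0.0415,0,0,0,3,1,0.064,-0.083,0,0,0,6,1,0.096,-0.1245,0,0,0,9,1,0.128,-0.166,0,0,0,12,1,0.16,-0.2075,0,0,0,15,1,0.192,-0.249,0,0,0,18,1,0.224,-0.2905,0,0,0,21,1,0.256,-0.332,0,0,0,24.1,1,0.288,-0.3735,0.01,0,0,24.1,1,0.32,-0.415,0.03,0,0,24.1,1]

```text
time_s: 2.45
tool_pos: [0.3683, -0.1065, 0.2238]
eef_rot: [0.998, -0.063, 0.002, 0.0]
wrist_force: [1.0, -0.4, -1.0]
gripper_width: 0.0004
finger_force: 0.0
```

```bash
python3 go.py -58,-99.5,80
```

```text
t 2.45 yaw err deg(tool z) -0.01 now tray [ -93.3 -249.2] tip 201.8479445939911
-58,-99.5,80 [0.422 0.038 0.102] [  34.9 -149.8  121.8]
```

Request:
step_arm:
  deltas: [0.006,-0.03,0.01,0,0,0,1,0.012,-0.06,0.03,0,0,0,1,0.018,-0.09,0.055,0,0,0,1,0.025,-0.12,0.08,0,0,0,1,0.032,-0.145,0.105,0,0,0,1,0.035,-0.15,0.121,0,0,0,1,0.035,-0.15,0.121,0,0,0,1,0.035,-0.15,0.121,0,0,0,1,0.035,-0.15,0.121,0,0,0,1,0.035,-0.15,0.121,0,0,0,1]

```text
time_s: 3.7
tool_pos: [0.421, 0.036, 0.1029]
eef_rot: [0.998, -0.063, 0.001, 0.0]
wrist_force: [0.1, -0.2, 0.8]
gripper_width: 0.0001
finger_force: 0.0
```

```bash
python3 go.py -58,-99.5,36; python3 - <<'E'
from h import *
p,d=camera('top');cv2.imwrite('pics/topa.png',cv2.resize(p[180:330,190:360],None,fx=4,fy=4,interpolation=cv2.INTER_CUBIC))
p,d=camera('side');cv2.imwrite('pics/sidea.png',cv2.resize(p[140:300,230:430],None,fx=4,fy=3.7,interpolation=cv2.INTER_CUBIC))
E
```

```text
t 3.7 yaw err deg(tool z) -0.04 now tray [ -59.  -101.1] tip 80.88153766897148
-58,-99.5,36 [0.422 0.038 0.058] [ 0.9 -1.6 44.9]
```

View pics/sidea.png

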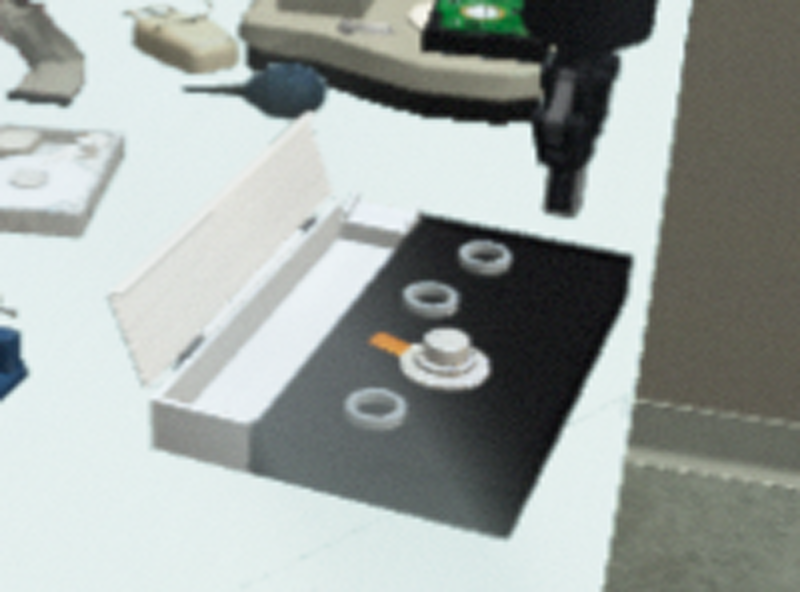

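The gripper's closed tip at (562,212) hangs behind the right ring at (485,257). The way down and the sweep are clear.

Request:
step_arm:
  deltas: [0.001,-0.0015,0.015,0,0,0,1,0.001,-0.0015,0.03,0,0,0,1,0.001,-0.0015,0.04,0,0,0,1,0.001,-0.0015,0.044,0,0,0,1,0.011,-0.0015,0.044,0,0,0,1,0.021,-0.0015,0.044,0,0,0,1,0.031,-0.0015,0.044,0,0,0,1,0.041,-0.0015,0.044,0,0,0,1,0.051,-0.0015,0.044,0,0,0,1,0.061,-0.0015,0.044,0,0,0,1]

```text
time_s: 5.05
tool_pos: [0.4821, 0.0301, 0.0583]
eef_rot: [0.998, -0.063, -0.0, -0.0]
wrist_force: [-0.0, 0.4, -0.8]
gripper_width: 0.0002
finger_force: 0.1
```

Request:
step_arm:
  deltas: [0.009,0,0,0,0,0,1,0.018,0,0,0,0,0,1,0.026,0,0,0,0,0,1,0.034,0,0,0,0,0,1,0.041,0,0,0,0,0,1,0.041,0,0,0,0,0,1,0.041,0,0,0,0,0,1,0.03,0,-0.02,0,0,0,1,0,0,-0.04,0,0,0,1,-0.05,-0.02,-0.045,0,0,0,1]

```text
time_s: 6.3
tool_pos: [0.4348, 0.0558, 0.1042]
eef_rot: [0.998, -0.065, 0.001, -0.0]
wrist_force: [-0.2, 1.7, 0.6]
gripper_width: -0.0
finger_force: 0.0
```

```bash
python3 go.py -50,-31.7,70 -50,-31.7,36; python3 - <<'E'
from h import *
p,d=camera('side');cv2.imwrite('pics/sideb.png',cv2.resize(p[140:300,230:430],None,fx=4,fy=3.7,interpolation=cv2.INTER_CUBIC))
E
```

```text
t 6.3 yaw err deg(tool z) -0.17 now tray [-47.7 -79.7] tip 82.15433885170071
-50,-31.7,70 [0.439 0.104 0.092] [ -2.4 -48.   12.2]
-50,-31.7,36 [0.439 0.104 0.058] [ -2.5 -48.   46.2]
```

View pics/sideb.png

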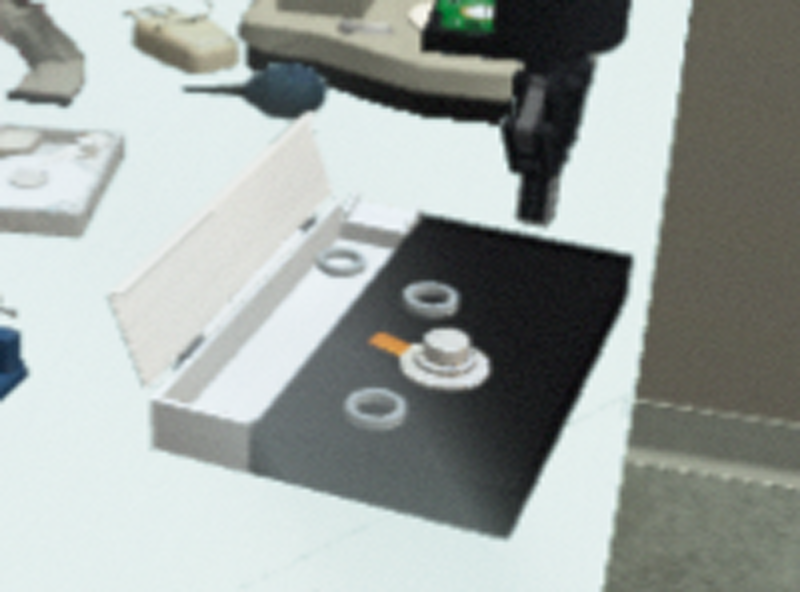

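Ring 3 lies in the trough at (340,262). Next I sweep the middle ring the same way.

Request:
step_arm:
  deltas: [-0.002,-0.024,0.005,0,0,0,1,-0.002,-0.048,0.012,0,0,0,1,-0.002,-0.048,0.025,0,0,0,1,-0.002,-0.048,0.038,0,0,0,1,-0.002,-0.048,0.0455,0,0,0,1,-0.002,-0.048,0.0455,0,0,0,1,0.008,-0.048,0.0455,0,0,0,1,0.018,-0.048,0.0455,0,0,0,1,0.028,-0.048,0.0455,0,0,0,1,0.038,-0.048,0.0455,0,0,0,1]

```text
time_s: 7.6
tool_pos: [0.479, 0.0991, 0.0579]
eef_rot: [0.998, -0.063, 0.0, -0.0]
wrist_force: [0.2, -0.1, 0.3]
gripper_width: 0.0001
finger_force: 0.1
```

```bash
python3 go.py 45,-31.7,36 -58,95.6,75
```

```text
t 7.6 yaw err deg(tool z) -0.0 now tray [ -9.3 -31.2] tip 35.90142626937159
45,-31.7,36 [0.533 0.092 0.058] [54.3  0.5 -0.1]
-58,95.6,75 [0.447 0.231 0.097] [ -48.7 -126.8  -39.1]
```

Request:
step_arm:
  deltas: [0.01,0,0,0,0,0,1,0.019,0,0,0,0,0,1,0.028,0,0,0,0,0,1,0.036,0,0,0,0,0,1,0.044,0,0,0,0,0,1,0.052,0,0,0,0,0,1,0.054,0,0,0,0,0,1,0.054,0,0,0,0,0,1,0.04,0,-0.025,0,0,0,1,0.01,0,-0.05,0,0,0,1]

```text
time_s: 8.85
tool_pos: [0.4879, 0.0981, 0.1081]
eef_rot: [0.998, -0.063, -0.0, -0.0]
wrist_force: [-0.1, 0.4, 0.1]
gripper_width: -0.0004
finger_force: 0.0
```

```bash
python3 go.py -58,95.6,85 -58,95.6,36
```

```text
t 8.85 yaw err deg(tool z) -0.02 now tray [ -0.4 -31.1] tip 86.06588007276532
-58,95.6,85 [0.447 0.231 0.107] [ -57.7 -126.7    1.1]
-58,95.6,36 [0.447 0.231 0.058] [ -57.6 -126.7   50.1]
```

Request:
step_arm:
  deltas: [-0.014,-0.032,-0.005,0,0,0,1,-0.029,-0.064,-0.005,0,0,0,1,-0.044,-0.096,-0.005,0,0,0,1,-0.058,-0.127,0,0,0,0,1,-0.058,-0.127,0,0,0,0,1,-0.058,-0.127,0.015,0,0,0,1,-0.058,-0.127,0.03,0,0,0,1,-0.058,-0.127,0.042,0,0,0,1,-0.058,-0.127,0.05,0,0,0,1,-0.058,-0.127,0.05,0,0,0,1]

```text
time_s: 10.1
tool_pos: [0.4462, 0.231, 0.0571]
eef_rot: [0.998, -0.063, -0.0, 0.0]
wrist_force: [-0.2, 0.7, -0.4]
gripper_width: 0.0002
finger_force: 0.0
```

```bash
python3 go.py 45,96,36; python3 - <<'E'
from h import *
p,d=camera('side');cv2.imwrite('pics/sidec.png',cv2.resize(p[140:300,230:430],None,fx=4,fy=3.7,interpolation=cv2.INTER_CUBIC))
E
```

```text
t 10.1 yaw err deg(tool z) -0.0 now tray [-58.4  95.5] tip 35.10559353047806
45,96,36 [0.549 0.218 0.058] [103.4  -0.5  -1. ]
```

View pics/sidec.png

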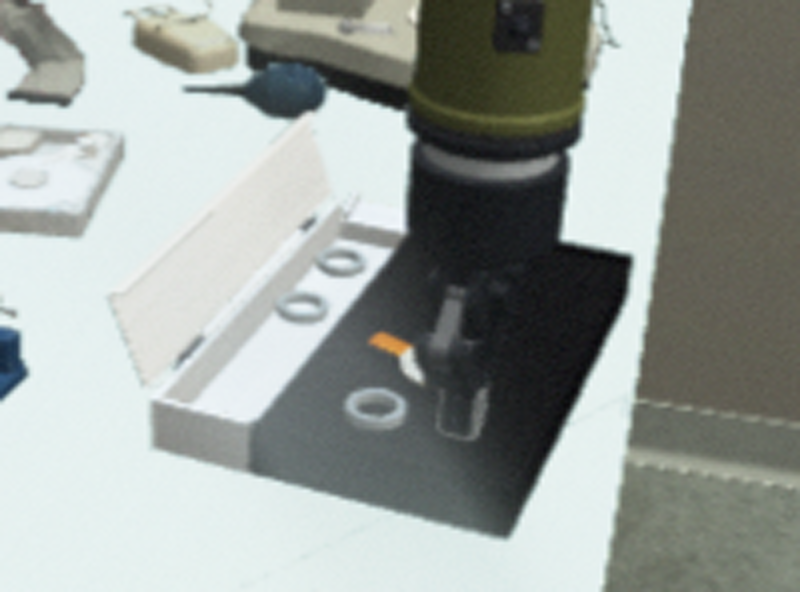

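Two rings lie flat in the trough, at (340,262) and (301,306). The fingers stand behind the last ring at (375,409), clear of the motor.

Request:
step_arm:
  deltas: [0.011,0,-0.001,0,0,0,1,0.022,0,-0.001,0,0,0,1,0.033,0,-0.001,0,0,0,1,0.044,0,-0.001,0,0,0,1,0.054,0,-0.001,0,0,0,1,0.064,0,-0.001,0,0,0,1,0.073,0,-0.001,0,0,0,1,0.082,0,-0.001,0,0,0,1,0.09,0,-0.001,0,0,0,1,0.098,0,-0.001,0,0,0,1]

```text
time_s: 11.4
tool_pos: [0.5441, 0.219, 0.0588]
eef_rot: [0.998, -0.063, -0.0, -0.0]
wrist_force: [-0.2, -1.0, 0.6]
gripper_width: -0.0001
finger_force: 0.0
```

Request:
step_arm:
  deltas: [0.005,0,0,0,0,0,1,0.005,0,0,0,0,0,1,0.005,0,0,0,0,0,1,-0.01,0.0,-0.03,0,0,0,1,-0.02,0.0,-0.075,0,0,0,1,-0.02,0.0,-0.125,0,0,0,1,0,0.03,-0.145,0,0,0,1,0.03,0.06,-0.145,0,0,0,1,0.065,0.09,-0.145,0,0,0,1,0.105,0.11,-0.145,0,0,0,1]

```text
time_s: 12.65
tool_pos: [0.6344, 0.0949, 0.2041]
eef_rot: [0.998, -0.063, 0.0, 0.0]
wrist_force: [0.6, 1.4, 0.2]
gripper_width: -0.0004
finger_force: 0.0
```

```bash
python3 go.py 155,-25,78 155,-25,170; python3 - <<'E'
from h import *
p,d=camera('side');cv2.imwrite('pics/sided.png',cv2.resize(p[140:300,230:430],None,fx=4,fy=3.7,interpolation=cv2.INTER_CUBIC))
E
```

```text
t 12.65 yaw err deg(tool z) -0.01 now tray [145.4 -15.8] tip 182.14598528944208
155,-25,78 [0.643 0.085 0.1  ] [  9.6   9.1 104.2]
155,-25,170 [0.643 0.085 0.192] [ 9.6  9.2 12.2]
```

View pics/sided.png

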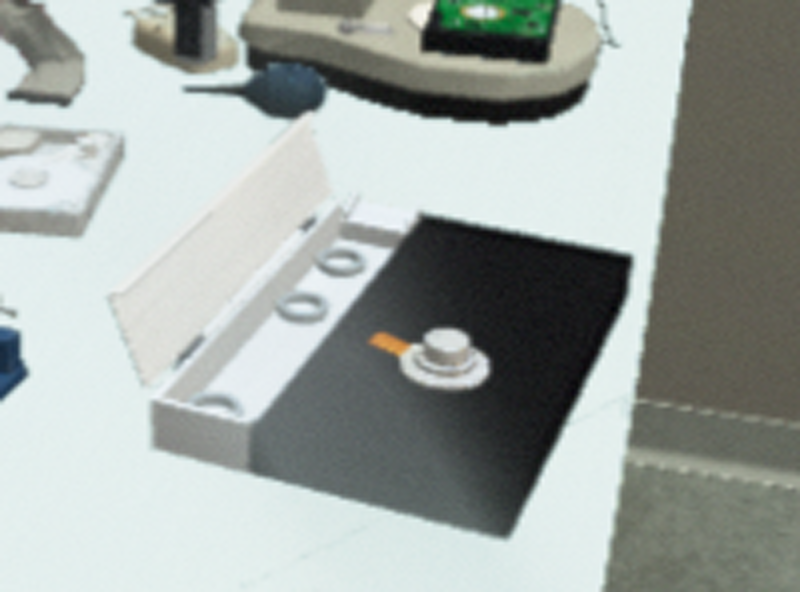

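All three rings lie flat in the trough, at (340,262), (301,306) and (218,402), and the motor hasn't moved. Next I go down behind the cover and push it over.

Request:
step_arm:
  deltas: [0.01,0.005,0,0,0,0,1,0.01,0.009,0.03,0,0,0,1,0.01,0.009,0.06,0,0,0,1,0.01,0.009,0.09,0,0,0,1,0.01,0.009,0.104,0,0,0,1,0.01,0.009,0.104,0,0,0,1,0,0.009,0.104,0,0,0,1,-0.01,0.009,0.104,0,0,0,1,-0.02,0.009,0.104,0,0,0,1,-0.03,0.009,0.104,0,0,0,1]

```text
time_s: 13.95
tool_pos: [0.6026, 0.0916, 0.1004]
eef_rot: [0.998, -0.063, 0.0, -0.0]
wrist_force: [-0.2, -0.5, 0.5]
gripper_width: 0.0003
finger_force: 0.3
```

```bash
python3 go.py 68,-25,78 70,-25,44
```

```text
t 13.95 yaw err deg(tool z) 0.01 now tray [114.2 -23.1] tip 78.39299385644976
68,-25,78 [0.556 0.096 0.1  ] [-46.2   1.9   0.3]
70,-25,44 [0.558 0.095 0.066] [-44.3   1.9  34.3]
```

Request:
step_arm:
  deltas: [-0.01,0,0,0,0,0,1,-0.02,0,0,0,0,0,1,-0.029,0,0,0,0,0,1,-0.037,0,0,0,0,0,1,-0.044,0,0,0,0,0,1,-0.044,0,0.008,0,0,0,1,-0.044,0,0.016,0,0,0,1,-0.044,0,0.023,0,0,0,1,-0.044,0,0.029,0,0,0,1,-0.044,0,0.033,0,0,0,1]

```text
time_s: 15.2
tool_pos: [0.5593, 0.097, 0.0662]
eef_rot: [0.998, -0.063, -0.0, 0.0]
wrist_force: [0.4, -0.4, 0.2]
gripper_width: 0.0001
finger_force: 0.2
```

Request:
step_arm:
  deltas: [0,0,0.0015,0,0,0,1,0,0,0.003,0,0,0,1,0,0,0.003,0,0,0,1,0,0,0.003,0,0,0,1,0,0,0.003,0,0,0,1,0,0,0.003,0,0,0,1,0,0,0.003,0,0,0,1,0,0,0.003,0,0,0,1,0,0,0.003,0,0,0,1,0,0,0.003,0,0,0,1]

```text
time_s: 16.45
tool_pos: [0.5593, 0.0971, 0.0657]
eef_rot: [0.998, -0.063, 0.001, 0.0]
wrist_force: [-5.7, -1.9, 19.6]
gripper_width: 0.0003
finger_force: 10.0
```

```bash
python3 go.py; python3 - <<'E'
from h import *
p,d=camera('side');cv2.imwrite('pics/sidee.png',cv2.resize(p[140:300,230:430],None,fx=4,fy=3.7,interpolation=cv2.INTER_CUBIC))
E
```

```text
t 16.45 yaw err deg(tool z) 0.02 now tray [ 70.6 -23.2] tip 43.67979638768753
```

View pics/sidee.png

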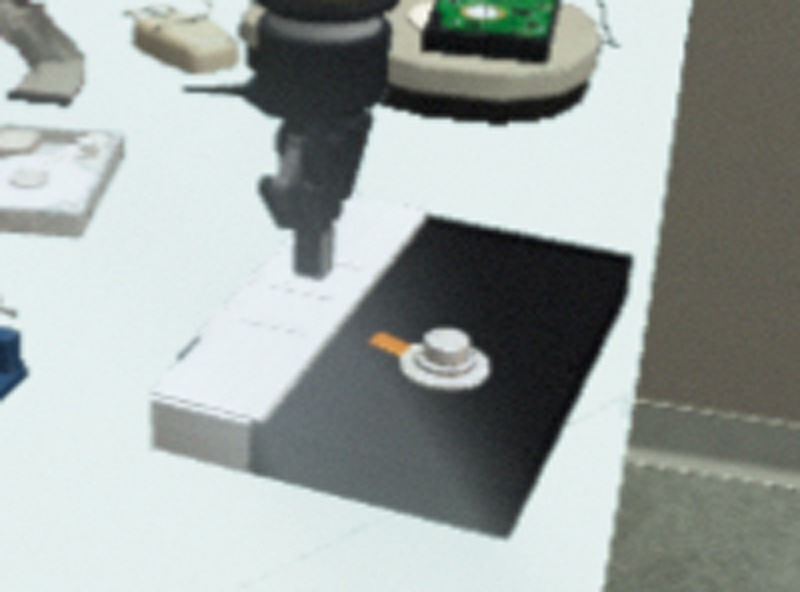

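The cover lies flat and fully shut, with the tip pressing on it at (312,275) with about 20 N and the tip at z = 43.7 mm. Now I lift straight up.

Request:
step_arm:
  deltas: [0,0,-0.005,0,0,0,1,0,0,-0.015,0,0,0,1,0,0,-0.035,0,0,0,1,0,0,-0.06,0,0,0,1,0,0,-0.09,0,0,0,1,0,0,-0.12,0,0,0,1,0,0,-0.12,0,0,0,1,0,0,-0.12,0,0,0,1,0,0,-0.12,0,0,0,1,0,0,-0.12,0,0,0,1]

```text
time_s: 17.75
tool_pos: [0.5591, 0.0969, 0.183]
eef_rot: [0.998, -0.063, -0.001, 0.0]
wrist_force: [0.3, 0.3, 0.3]
gripper_width: 0.0
finger_force: 0.0
```

```bash
python3 - <<'E'
from h import *
p,d=camera('side')
for x in cut_out('side','cover_edge')[:1]:
    v,u=np.nonzero(x['pixels']);m=camera_model('side');import h;h.camera_model=lambda c:m
    z=[atd('side',(a,b),d)[2] for a,b in list(zip(u,v))[::40]];print(x['conf'],len(u),np.percentile(z,[5,25,50,75,95]).round(4))
E
python3 -c "from station import sign_off;print(sign_off())"
```

```text
0.59 1744 [0.0396 0.0408 0.0417 0.0422 0.0433]
the job is handed in; nothing more can be done
None
```

The job is handed in: all three rings were swept into the trough, the cover measured level at about 42 mm after the arm lifted clear (within the 2 mm calibration of fully shut), and the motor and bystanders showed no visible movement; no verdict was returned.

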